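Trace the weld on a post foot

TASK

Check the weld on the steel post foot by running your fingertips along it: start at the end of the bead next to the ear with the hole, follow it round all three sides of the U to its other end, keeping your fingertips over the bead, just above it (within about a centimetre) or touching it lightly. Then raise the hand at least a hand's breadth (10 cm) above the bench. Do not press hard, do not shift or lift the foot, and leave the nut, the bolt and everything else where they are.

Things in the scene. Friction and masses are not known exactly. Their poses are not given: they have to be found in the camera images.
- post_foot: dark steel post foot lying flat and loose on the bench (about 4 kg; slides if pushed), at any yaw. Base plate 210 (x) x 180 (y) x 10 mm, origin at the centre of its underside, z up. A doubler plate 150 x 110 x 8 mm lies centred on it, top 18 mm above the bench, welded along three edges; its fourth edge (x = -75 mm, towards the ear) has no weld
- ear (a point): centre of the ear's top: a 45 x 60 x 10 mm tab with a 22 mm through hole sticking out of the foot's -x side at its +y end (foot x -127, y +55, z 10 mm)
- stub (a point): centre of the mouth of an open tube stub welded on the doubler, 34 mm across, 30 mm tall, mouth 48 mm above the bench (foot x -20, y 0)
- seam_0 (a point): point on the crest of the weld bead, 18 mm above the bench: the START of the weld, the end next to the ear with the hole (x -75, y +55 mm). The weld: a rippled bright bead 12 mm wide, crest 18 mm above the bench, a U with square corners round the doubler: along foot y = +55, then x = +75, then y = -55 mm. Points seam_0 to seam_9 lie along its crest, 37 to 50 mm apart
- seam_1 (a point): point on the crest of the weld bead, 18 mm above the bench: a point on the weld between its neighbours. The trace is followed by the point midway between the finger pads, hand pointing straight down: keep that point over the bead; shut fingers reach about 19 mm below it
- seam_2 (a point): point on the crest of the weld bead, 18 mm above the bench: a point on the weld between its neighbours
- seam_3 (a point): point on the crest of the weld bead, 18 mm above the bench: the first corner of the U (x +75, y +55 mm)
- seam_4 (a point): point on the crest of the weld bead, 18 mm above the bench: a point on the weld between its neighbours
- seam_5 (a point): point on the crest of the weld bead, 18 mm above the bench: a point on the weld between its neighbours
- seam_6 (a point): point on the crest of the weld bead, 18 mm above the bench: the second corner of the U (x +75, y -55 mm)
- seam_7 (a point): point on the crest of the weld bead, 18 mm above the bench: a point on the weld between its neighbours
- seam_8 (a point): point on the crest of the weld bead, 18 mm above the bench: a point on the weld between its neighbours
- seam_9 (a point): point on the crest of the weld bead, 18 mm above the bench: the FINISH of the weld, the end farther from the ear (x -75, y -55 mm)
- nut: loose hex nut, 24 mm across flats, 13 mm high, lying on the doubler inside the U; origin under its centre. Bystander: leave alone
- bolt: loose hex bolt standing on its head on the base plate by the unwelded edge: head 24 mm across flats and 10 mm high, shank 12 mm, 40 mm tall in all; origin under the head. Bystander: leave alone
- spray_can: green can, 64 mm across, 190 mm tall, standing at the left of the bench; origin under its centre. Bystander: leave alone
- tape_measure: yellow tape measure case 70 x 38 x 66 mm at the left of the bench; origin under its centre. Bystander: leave alone
- carton: cardboard carton 100 x 70 x 60 mm at the right of the bench; origin under its centre. Bystander: leave alone
- hammer: hammer lying at the right of the bench, about 300 mm long; origin on its underside. Bystander: leave alone
- parts_cup: steel cup 76 mm across, 55 mm high, at the left of the bench; origin under its centre. Bystander: leave alone

How it is judged:
By the outcome, as a careful person would: the job done as asked, in the order asked, and still so for the second after the job is handed in, with the robot touching nothing.
It also fails if it takes over 48 s, if anything falls off the work surface, if the arm or the gripper's body presses on something with over 40 N, if the wrist force passes 120 N, or if a joint passes its speed limit or range.

ROBOT

A 7-joint arm with a two-finger parallel gripper is mounted at the origin on the work surface. World frame = base frame: x ahead of the robot, y to its left, z up, the work surface at z = 0. Lengths are in m, angles in rad, forces in N, time in s.
With the tool pointing down it reaches from about 0.4 to 0.875 m from the base axis. Payload 6.5 kg.
Tool frame: the origin (TCP) lies at the centre of the arm's flange, where the gripper is bolted on; the fingertips stand 173 mm ahead of it and the grasp point (between the pads) lies 155 mm ahead of it; z points along the fingers, y is the line along which they close (so a half turn about z gives the same grasp; the last joint's range is limited). The gripper opens to 85 mm and grips with 20 to 120 N. Pads are 22 mm wide; open, the fingers measure 114 mm over their backs; the gripper's body (76 mm by 85 mm) begins 54 mm behind the grasp point. The pads swing forward as they close: fully open they stand 13 mm farther back than shut.
Start: joints at [-1.251, 0.536, -0.004, 1.538, 0.003, 1.067, -0.071], TCP at [0.245, 0.602, 0.405] pointing down, gripper open.
Joint ranges: [-2.7, 2.7], [-0.37, 2.16], [-1.27, 1.26], [0.24, 2.4], [-1.31, 4.45], [0.19, 1.91], [-2.76, 2.76]. Speed limits (rad/s): [2.39, 2.39, 3.14, 3.14, 3.14, 3.14, 3.14].

INTERFACE

Orientations are given as a rotation vector (axis times angle).
In Python, from bench import bot gives the robot as it stands. The module is installed in compiled form; this text tells all that it offers.
- The arm moves only by the tool send_rows, never from a script. Its argument "commands" is a list of rows, each a list of 7 numbers: the shift along the tool's x, y, z in units of 40 cm (1.0 is 40 cm), then the turn, a rotation vector about the tool's x, y, z in units of 2 rad (1.0 is 2 rad), then the closure, from 0 (fully open) to 1 (shut). A call has 1 to 10 rows; each row shifts and turns the commanded pose from where the row before left it, along the tool's axes as they then stand; what a row does not reach is not made up. A row lasts 1/8 s, in which the tool goes at most 62.5 mm and 10.7 degrees, less where a joint would pass 70% of its speed; a pose out of reach is approached as far as the arm can. A call with a number of a shift or a turn outside -1 to 1 is refused whole. A call with a gripper value outside its range is refused whole. The fingers move at their own pace and stop on an object; the grip force is fixed at half the most. Time passes only in rows, so rows that do not move let the fingers close. It gives the time, the measured TCP pose, the force, the opening and the grip force at its end, in the units of the state.
- bot.sense(): the state, without advancing time (a new reading comes with each control period).
- bot.read_camera(name): name is "scene" or "top" or "wrist"; returns a dict with "image" (480x640x3 uint8, blue, green, red), "camera_matrix" (3x3 intrinsics, pixels), "origin" and "rotation" of the camera in the world; the wrist camera has in their place "tool_from_camera" (4x4, takes a point from camera to tool coordinates, whose origin is the TCP and whose axes are the flange's). Camera axes: x right, y up, looking along -z (the intrinsics and any distortion apply to the point x, -y, -z); pixel columns grow to the right and rows downward; lengths in m; the calibration is good to about 2 mm. A picture is of the moment at which its call begins: read the wrist's pose just before it. There is no depth.
- bot.hand_in(): hands the job in; it is judged then, once.
Trained networks look in the newest picture that a camera, given by its name, has taken for a name from the list of things; names that differ only in an ending like _2 or _b are one class to them, and where a whole thing is asked for, a point or a joint stands for the part that bears it (a point fixed in the world has none). Each returns a list of dicts, best first, with "score" (0 to 1); they miss things now and then, are a little off and sometimes report something else, mostly with a low value. They report only what shows in the picture. A call takes as long as a camera call.
- bot.cut_out(name, camera): "region" (480x640 bool, what is visible of it) and "rect" ([left, top, width, height] in pixels, round what is visible of it).
- bot.spot_point(name, camera): "position" ([column, row] in pixels: a listed point, or the origin of a listed thing).
The state is a dict: "t": time; "qpos": joint angles; "joint_vel": joint speeds; "joint_efforts": joint torques, N m; "ee_pos": TCP position; "ee_rot": TCP orientation; "ft_force": force on the tool from outside, world axes, zero at the start; "moment": the same for the moment, N m; "width": finger opening in m; "grip_force": force on a finger pad.
Only numpy, scipy, OpenCV 4.12 (cv2) and the standard library are available. Lean on these libraries where they do the work, as an engineer would, in place of code of your own. Each camera call takes 0.05 s, during which the arm holds its last target. There are 200 camera calls.

## Working session

There is one attempt and no reset: what is moved stays moved. The work goes in short steps, Python scripts to look and compute and a tool call to move; the robot and the scene stay as the last step left them, time stands still between calls to the robot, and variables do not carry over. Pictures are saved under pics/ and viewed, at most 10 in all, crops included, and the job is handed in when it is done.

Besides the shell and the picture viewer there is one more tool, called after "Call:" as name([rows], argument=value, ...), one row to a line, values as JSON. send_rows: Moves the arm, as the interface text tells. Its arguments: {"type":"object","properties":{"commands":{"type":"array","items":{"type":"array","items":{"type":"number"}}}},"required":["commands"]}

```bash
mkdir -p pics; cat > h.py <<'E'
import numpy as np, cv2
from scipy.spatial.transform import Rotation as R
from bench import bot
def ray(cam,px,d=None):
    K=np.array(cam["camera_matrix"]);p=np.linalg.inv(K)@[px[0],px[1],1]
    v=np.array([p[0],-p[1],-p[2]])
    return np.array(cam["origin"]),np.array(cam["rotation"])@v
def atz(cam,px,z):
    o,v=ray(cam,px);return o+v*(z-o[2])/v[2]
def tri(rs):
    A=np.zeros((3,3));b=np.zeros(3)
    for o,v in rs:
        v=v/np.linalg.norm(v);P=np.eye(3)-np.outer(v,v);A+=P;b+=P@o
    return np.linalg.solve(A,b)
E
python3 - <<'E'
from h import *
s=bot.sense();print(s["t"],s["ee_pos"],s["ee_rot"],s["width"],s["ft_force"])
names=["ear","stub","nut","bolt"]+["seam_%d"%i for i in range(10)]
H=dict(ear=.01,stub=.048,nut=.018,bolt=.01)
rs={}
for c in("scene","top"):
    cam=bot.read_camera(c);cv2.imwrite(f"pics/{c}0.png",cam["image"]);print(c,{k:np.array(v).round(3).tolist() for k,v in cam.items() if k!="image"})
    for n in names:
        r=bot.spot_point(n,c)
        if r:
            d=r[0];rs.setdefault(n,[]).append(ray(cam,d["position"]))
            print(n,round(d["score"],2),np.round(d["position"],0),atz(cam,d["position"],H.get(n,.018)).round(3))
for n,v in rs.items():
    if len(v)==2: print("tri",n,tri(v).round(3))
E
```

```text
0.0 [0.24448488 0.60192164 0.40382909] [-6.02123215e-01 -3.08317549e+00  2.64305070e-03] 0.08559047773876147 [-0.02786428 -0.39605384 -0.0720347 ]
scene {'camera_matrix': [[436.054, 0.0, 323.748], [0.0, 436.054, 237.728], [0.0, 0.0, 1.0]], 'origin': [1.25, 0.307, 0.714], 'rotation': [0.594, 0.88, 1.773]}Traceback (most recent call last):
  File "<stdin>", line 12, in <module>
  File "h.py", line 9, in atz
    o,v=ray(cam,px);return o+v*(z-o[2])/v[2]
                                        ~^^^
IndexError: invalid index to scalar variable.
```

Rotation is a rotation vector.

```bash
sed -i 's/np.array(cam\["rotation"\])@v/R.from_rotvec(cam["rotation"]).apply(v)/' h.py
python3 - <<'E'
from h import *
names=["ear","stub","nut","bolt"]+["seam_%d"%i for i in range(10)]
H=dict(ear=.01,stub=.048,nut=.018,bolt=.01)
rs={}
ims=[]
for c in("scene","top"):
    cam=bot.read_camera(c);im=cam["image"].copy();print(c,cam["origin"])
    for n in names:
        r=bot.spot_point(n,c)
        if r:
            d=r[0];rs.setdefault(n,[]).append(ray(cam,d["position"]))
            print(n,round(d["score"],2),np.round(d["position"],0),atz(cam,d["position"],H.get(n,.018)).round(3))
            u=tuple(int(x) for x in d["position"]);cv2.circle(im,u,2,(0,0,255),-1);cv2.putText(im,n[-2:],u,0,.35,(0,255,255),1)
    cv2.imwrite(f"pics/{c}1.png",im)
for n,v in rs.items():
    if len(v)==2: print("tri",n,tri(v).round(3))
E
```

```text
scene [1.25029353 0.30720294 0.71378041]
ear 0.57 [341. 246.] [0.417 0.031 0.01 ]
stub 0.55 [324. 262.] [0.53  0.027 0.048]
nut 0.49 [329. 288.] [0.58  0.058 0.018]
bolt 0.64 [325. 258.] [0.473 0.009 0.01 ]
seam_0 0.98 [343. 254.] [0.454 0.049 0.018]
seam_1 0.98 [343. 254.] [0.454 0.049 0.018]
seam_2 0.98 [343. 254.] [0.454 0.049 0.018]
seam_3 0.98 [343. 254.] [0.454 0.049 0.018]
seam_4 0.98 [343. 254.] [0.454 0.049 0.018]
seam_5 0.98 [343. 254.] [0.454 0.049 0.018]
seam_6 0.98 [343. 254.] [0.454 0.049 0.018]
seam_7 0.98 [343. 254.] [0.454 0.049 0.018]
seam_8 0.98 [343. 254.] [0.454 0.049 0.018]
seam_9 0.98 [343. 254.] [0.454 0.049 0.018]
top [ 0.25616837 -0.00937976  1.38595452]
ear 0.84 [309. 264.] [0.407 0.015 0.01 ]
stub 0.96 [306. 223.] [0.519 0.025 0.048]
nut 0.52 [291. 205.] [0.578 0.07  0.018]
bolt 0.45 [315. 245.] [ 0.462 -0.001  0.01 ]
seam_0 0.91 [282. 198.] [0.599 0.095 0.018]
seam_1 0.91 [282. 198.] [0.599 0.095 0.018]
seam_2 0.91 [282. 198.] [0.599 0.095 0.018]
seam_3 0.91 [282. 198.] [0.599 0.095 0.018]
seam_4 0.91 [282. 198.] [0.599 0.095 0.018]
seam_5 0.91 [282. 198.] [0.599 0.095 0.018]
seam_6 0.91 [282. 198.] [0.599 0.095 0.018]
seam_7 0.91 [282. 198.] [0.599 0.095 0.018]
seam_8 0.91 [282. 198.] [0.599 0.095 0.018]
seam_9 0.91 [282. 198.] [0.599 0.095 0.018]
tri ear [ 0.406  0.021 -0.   ]
tri stub [0.521 0.024 0.04 ]
tri nut [0.579 0.064 0.019]
tri bolt [ 0.463  0.002 -0.   ]
tri seam_0 [0.573 0.087 0.122]
tri seam_1 [0.573 0.087 0.122]
tri seam_2 [0.573 0.087 0.122]
tri seam_3 [0.573 0.087 0.122]
tri seam_4 [0.573 0.087 0.122]
tri seam_5 [0.573 0.087 0.122]
tri seam_6 [0.573 0.087 0.122]
tri seam_7 [0.573 0.087 0.122]
tri seam_8 [0.573 0.087 0.122]
tri seam_9 [0.573 0.087 0.122]
```

View pics/top1.png

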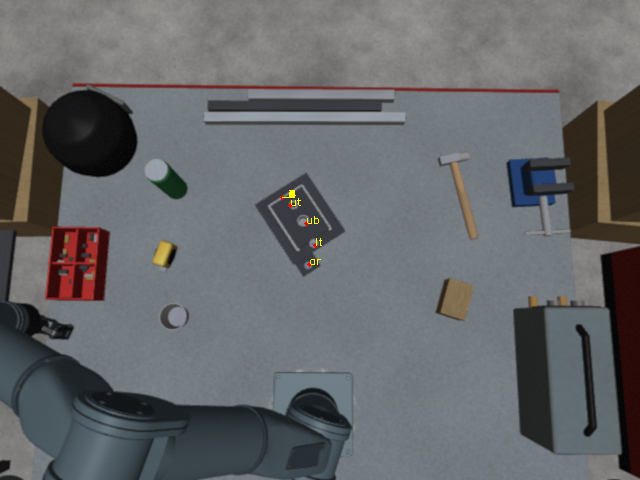

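View pics/scene1.png

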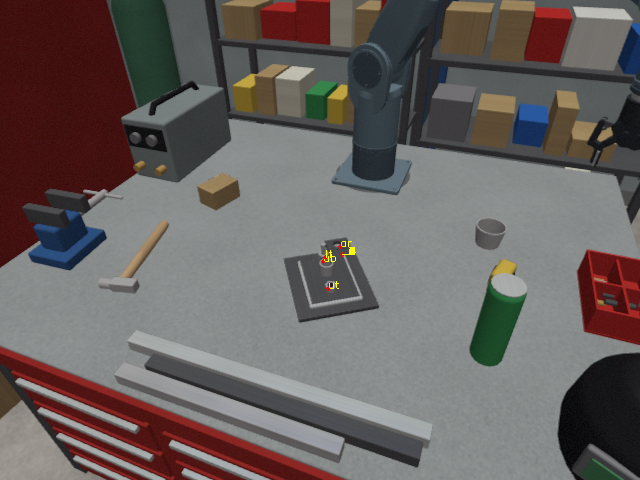

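```bash
cat >> h.py <<'E'
def wcam():
    s=bot.sense();cam=bot.read_camera("wrist")
    T=np.eye(4);T[:3,:3]=R.from_rotvec(s["ee_rot"]).as_matrix();T[:3,3]=s["ee_pos"]
    W=T@np.array(cam["tool_from_camera"]);cam["origin"]=W[:3,3];cam["rotation"]=R.from_matrix(W[:3,:3]).as_rotvec();return cam
def rows(target,yaw=None):
    "tool-frame shift to target TCP (units of .4 m) and turn about tool z (units of 2 rad) to bring tool x to world yaw"
    s=bot.sense();r=R.from_rotvec(s["ee_rot"]);m=r.as_matrix()
    y=np.arctan2(m[1,0],m[0,0]);print("t",s["t"],"pos",s["ee_pos"].round(4),"toolx yaw",np.degrees(y).round(1),"z",m[:,2].round(3),"q",np.round(s["qpos"],2))
    print("shift units",(m.T@(np.array(target)-s["ee_pos"])/.4).round(4), "turn units", None if yaw is None else round(-(yaw-y)/2,4))
E
python3 - <<'E'
from h import *
cam=wcam();print(np.round(cam["tool_from_camera"],3))
m=R.from_rotvec(bot.sense()["ee_rot"]).as_matrix();print(m.round(3))
rows([.5,.03,.40],np.radians(34))
for c in("scene","top"):
    cam=bot.read_camera(c)
    for d in bot.spot_point("seam_0",c): print(c,round(d["score"],2),np.round(d["position"],0),atz(cam,d["position"],.018).round(3))
E
```

```text
[[ 0.     0.948  0.318  0.082]
 [ 1.    -0.     0.    -0.   ]
 [ 0.     0.318 -0.948  0.032]
 [ 0.     0.     0.     1.   ]]
[[-0.926  0.376 -0.   ]
 [ 0.376  0.926 -0.   ]
 [ 0.    -0.    -1.   ]]
t 1.65 pos [0.2446 0.6022 0.4047] toolx yaw 157.9 z [-0. -0. -1.] q [-1.25  0.54 -0.    1.54  0.    1.07 -0.07]
shift units [-1.1299 -1.0851  0.0117] turn units 1.0812
scene 0.9 [310. 286.] [0.587 0.016 0.018]
scene 0.89 [354. 281.] [0.537 0.104 0.018]
scene 0.89 [306. 276.] [ 0.56  -0.007  0.018]
scene 0.8 [341. 299.] [0.604 0.096 0.018]
scene 0.76 [348. 267.] [0.497 0.077 0.018]
scene 0.73 [312. 303.] [0.635 0.04  0.018]
scene 0.69 [360. 294.] [0.574 0.131 0.018]
scene 0.65 [326. 301.] [0.619 0.066 0.018]
scene 0.6 [299. 263.] [ 0.523 -0.04   0.018]
scene 0.55 [345. 256.] [0.458 0.056 0.018]
scene 0.38 [330. 290.] [0.584 0.062 0.018]
top 0.95 [299. 186.] [0.635 0.047 0.018]
top 0.91 [312. 202.] [0.587 0.008 0.018]
top 0.85 [284. 194.] [0.61  0.091 0.018]
top 0.82 [290. 233.] [0.496 0.071 0.018]
top 0.81 [268. 204.] [0.581 0.136 0.018]
top 0.77 [278. 221.] [0.53  0.106 0.018]
top 0.77 [288. 190.] [0.621 0.078 0.018]
top 0.68 [298. 242.] [0.468 0.048 0.018]
top 0.68 [320. 211.] [ 0.56  -0.015  0.018]
top 0.59 [332. 225.] [ 0.519 -0.049  0.018]
```

Call:
send_rows([
  [-0.094,-0.0904,0,0,0,0,1],
  [-0.094,-0.0904,0,0,0,0,1],
  [-0.094,-0.0904,0,0,0,0,1],
  [-0.094,-0.0904,0,0,0,0,1],
  [-0.094,-0.0904,0,0,0,0,1],
  [-0.094,-0.0904,0,0,0,0,1],
  [-0.094,-0.0904,0,0,0,0,1],
  [-0.094,-0.0904,0,0,0,0,1],
  [-0.094,-0.0904,0,0,0,0,1],
  [-0.094,-0.0904,0,0,0,0,1],
])

```text
t: 3.1
ee_pos: [0.4574, 0.1241, 0.4051]
ee_rot: [0.602, 3.083, 0.001]
ft_force: [0.5, 0.4, -0.4]
width: -0.0002
grip_force: 0.0
```

Call:
send_rows([
  [-0.094,-0.0904,0,0,0,0,1],
  [-0.094,-0.0904,0,0,0,0,1],
  [0,0,0,0,0,0.09,1],
  [0,0,0,0,0,0.09,1],
  [0,0,0,0,0,0.09,1],
  [0,0,0,0,0,0.09,1],
  [0,0,0,0,0,0.09,1],
  [0,0,0,0,0,0.09,1],
  [0,0,0,0,0,0.09,1],
  [0,0,0,0,0,0.09,1],
])

```text
t: 4.35
ee_pos: [0.4994, 0.0305, 0.4049]
ee_rot: [2.491, 1.914, 0.001]
ft_force: [-0.1, -0.5, -0.6]
width: 0.0002
grip_force: 0.0
```

Call:
send_rows([
  [0,0,0,0,0,0.09,1],
  [0,0,0,0,0,0.09,1],
  [0,0,0,0,0,0.09,1],
  [0,0,0,0,0,0.09,1],
  [0,0,0,0,0,0,1],
])

```text
t: 4.97
ee_pos: [0.4994, 0.0306, 0.4048]
ee_rot: [3.002, 0.925, 0.0]
ft_force: [0.7, 1.0, -0.5]
width: 0.0002
grip_force: 0.0
```

```bash
cat > m.py <<'E'
from h import *
import sys
rows([.5,.03,.4],np.radians(34))
cam=wcam();im=cam["image"].copy();obs={}
for n,z in [("ear",.01),("stub",.048),("nut",.018),("bolt",.01),("seam_0",.018)]:
    for d in bot.spot_point(n,"wrist"):
        p=d["position"];print(n,round(d["score"],2),np.round(p),atz(cam,p,z).round(4))
        u=tuple(int(x) for x in p);cv2.circle(im,u,3,(0,0,255),-1);cv2.putText(im,n[:2],u,0,.4,(0,255,255),1)
cv2.imwrite(f"pics/{sys.argv[1]}.png",im)
E
python3 m.py w1
```

```text
t 4.975 pos [0.4994 0.0306 0.4048] toolx yaw 34.2 z [ 0. -0. -1.] q [-0.71  0.33  0.68  1.96 -0.26  0.94 -0.87]
shift units [0.0004 0.0022 0.0119] turn units 0.0022
ear 0.84 [290. 268.] [0.4112 0.0209 0.01  ]
nut 0.71 [342. 122.] [0.5771 0.0631 0.018 ]
nut 0.47 [282. 136.] [0.5319 0.1055 0.018 ]
bolt 0.71 [331. 237.] [0.4705 0.0026 0.01  ]
seam_0 0.95 [319.  80.] [0.5961 0.1035 0.018 ]
seam_0 0.92 [287. 227.] [0.4548 0.0506 0.018 ]
seam_0 0.9 [398.  83.] [0.6357 0.0399 0.018 ]
seam_0 0.88 [281.  80.] [0.5754 0.1335 0.018 ]
seam_0 0.82 [283. 133.] [0.5352 0.1064 0.018 ]
seam_0 0.82 [387. 228.] [ 0.5148 -0.0401  0.018 ]
seam_0 0.79 [360.  81.] [0.6169 0.0703 0.018 ]
seam_0 0.75 [393. 182.] [ 0.5583 -0.0153  0.018 ]
seam_0 0.73 [291. 183.] [0.4974 0.0722 0.018 ]
seam_0 0.69 [395. 138.] [0.594  0.0105 0.018 ]
seam_0 0.3 [342. 122.] [0.5764 0.0636 0.018 ]
```

View pics/w1.png

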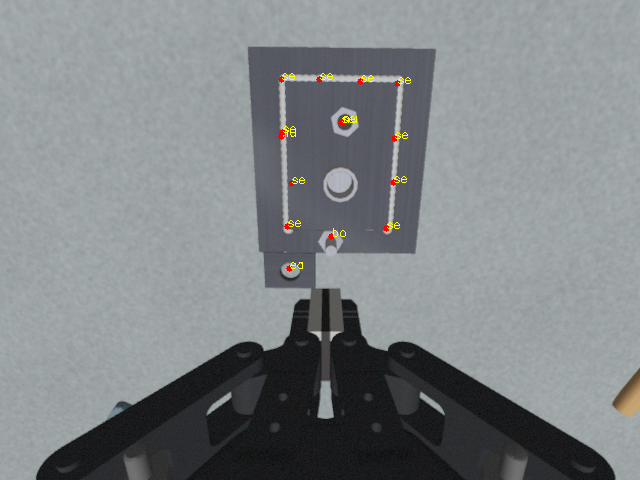

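```bash
cat > fit.py <<'E'
from h import *
from scipy.optimize import least_squares
from scipy.spatial import cKDTree
cam=wcam();im=cam["image"]
g=cv2.cvtColor(im,cv2.COLOR_BGR2GRAY)
def U(n):
    c=np.array([[-.075,.055],[.075,.055],[.075,-.055],[-.075,-.055]]);o=[]
    for a,b in zip(c[:-1],c[1:]): o.append(a+(b-a)*np.linspace(0,1,n)[:,None])
    return np.vstack(o)
def world(p,P,z): 
    c,s=np.cos(p[2]),np.sin(p[2]);return np.c_[p[0]+c*P[:,0]-s*P[:,1],p[1]+s*P[:,0]+c*P[:,1],np.full(len(P),z)]
def proj(X):
    v=R.from_rotvec(cam["rotation"]).inv().apply(X-cam["origin"]);K=np.array(cam["camera_matrix"])
    return np.c_[K[0,0]*v[:,0]/-v[:,2]+K[0,2],K[1,1]*-v[:,1]/-v[:,2]+K[1,2]]
p=np.array([.5285,.037,np.radians(34)]);z=.018
m=np.zeros_like(g);cv2.polylines(m,[proj(world(p,U(2)[[0,1,3,5]],z)).round().astype(int)],False,255,17)
b=(g>135)&(m>0);ys,xs=np.nonzero(b);Q=np.c_[xs,ys].astype(float)
def pol(q):
    return proj(world(q,U(150),q[3]))
f=lambda q:np.r_[cKDTree(pol(q)).query(Q)[0]]
def fit(free):
    q0=np.r_[p,z]
    fun=lambda v:f(np.r_[v,z] if not free else v)
    r=least_squares(fun,q0 if free else p,loss="soft_l1",diff_step=1e-4);return r.x,np.sqrt(np.mean(r.fun**2))
print(len(Q));q,e=fit(False);print("fit",q.round(4),np.degrees(q[2]).round(2),e);print("free z",*fit(True))
c,s=np.cos(q[2]),np.sin(q[2])
for n,zz in [("ear",.01),("nut",.018),("bolt",.01),("stub",.048)]:
    for d in bot.spot_point(n,"wrist")[:1]:
        w=atz(cam,d["position"],zz)[:2]-q[:2];print(n,(1e3*np.array([c*w[0]+s*w[1],-s*w[0]+c*w[1]])).round(1))
print("seams",world(q,U(2)[[0,1,3,5]],z).round(4).tolist())
rows([*world(q,U(2)[:1],z)[0,:2],.30],q[2])
E
python3 fit.py
```

```text
1552
fit [0.5317 0.0356 0.587 ] 33.63 2.915869901533691
free z [0.53095311 0.03569986 0.58665012 0.02940817] 2.3112513033857107
ear [-110.1   53.2]
nut [54.3 -3.7]
bolt [-70.5   5.4]
stub [-8.7 -0. ]
seams [[0.4388, 0.0399, 0.018], [0.5637, 0.123, 0.018], [0.6246, 0.0314, 0.018], [0.4997, -0.0517, 0.018]]
t 5.525 pos [0.4994 0.0304 0.4047] toolx yaw 34.2 z [ 0.  0. -1.] q [-0.71  0.33  0.68  1.96 -0.26  0.94 -0.87]
shift units [-0.112  -0.1047  0.2618] turn units 0.0046
```

```bash
python3 - <<'E'
s=open('fit.py').read()
s=s.replace("np.radians(34)]);z","np.radians(34.)]);z").replace("[.5285,.037,","[.545,.047,").replace("cKDTree(pol(q)).query(Q)[0]]","cKDTree(pol(q)).query(Q)[0],cKDTree(Q).query(pol(q))[0]*2]")
s=s.replace('c,s=np.cos(q[2])','print([k for k in cam]);v=im.copy();v[b]=(0,0,255)\nfor u in pol(np.r_[q,z]): cv2.circle(v,tuple(int(round(t)) for t in u),0,(0,255,0),-1)\ncv2.imwrite("pics/fit.png",cv2.resize(v[50:290,230:460],None,fx=2.5,fy=2.5))\nc,s=np.cos(q[2])',1)
open('fit.py','w').write(s)
E
python3 fit.py
```

```text
2425
fit [0.5463 0.0453 0.5918] 33.91 2.1109505832622655
free z [0.54514034 0.04508043 0.5878741  0.02917971] 1.6255526173836587
['image', 'camera_matrix', 'tool_from_camera', 'origin', 'rotation']
ear [-128.9   54.5]
nut [-25.7 -53.9]
bolt [36.5 -1.9]
stub [-22.8  -3.3]
seams [[0.4534, 0.0491, 0.018], [0.5779, 0.1328, 0.018], [0.6393, 0.0415, 0.018], [0.5148, -0.0422, 0.018]]
t 5.775 pos [0.4994 0.0304 0.4047] toolx yaw 34.1 z [ 0. -0. -1.] q [-0.71  0.33  0.68  1.96 -0.26  0.94 -0.87]
shift units [-0.0688 -0.1033  0.2617] turn units 0.0021
```

View pics/fit.png

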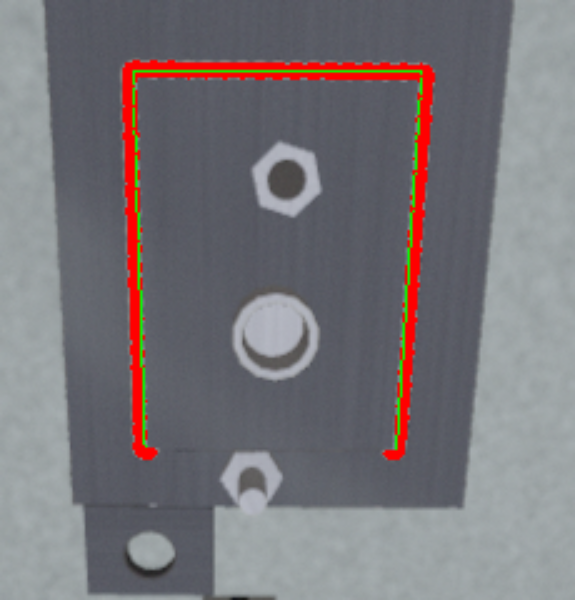

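Call:
send_rows([
  [-0.023,-0.0344,0.087,0,0,0.002,1],
  [-0.023,-0.0344,0.087,0,0,0,1],
  [-0.023,-0.0344,0.087,0,0,0,1],
  [0,0,0,0,0,0,1],
  [0,0,0,0,0,0,1],
])

```text
t: 6.4
ee_pos: [0.4546, 0.049, 0.3015]
ee_rot: [3.005, 0.916, 0.003]
ft_force: [0.1, -0.9, 0.4]
width: -0.0001
grip_force: 0.0
```

```bash
sed -i 's/pics\/fit.png",cv2.*$/pics\/fit2.png",v)/; s/\[.545,.047,/[.546,.0455,/' fit.py; python3 fit.py
```

```text
5078
fit [0.5459 0.0457 0.5892] 33.76 3.0143642798381904
free z [0.54361124 0.04588811 0.5892322  0.02477395] 2.407027665335318
['image', 'camera_matrix', 'tool_from_camera', 'origin', 'rotation']
ear [-130.9   53.3]
nut [37.3 -3.2]
stub [-21.5  -0.6]
seams [[0.4529, 0.0498, 0.018], [0.5776, 0.1331, 0.018], [0.6388, 0.0417, 0.018], [0.5141, -0.0417, 0.018]]
t 6.65 pos [0.4541 0.0491 0.3012] toolx yaw 33.9 z [ 0.002  0.    -1.   ] q [-0.69  0.43  0.59  2.14 -0.38  0.67 -0.81]
shift units [-0.0016 -0.0031  0.0029] turn units 0.0012
```

View pics/fit2.png

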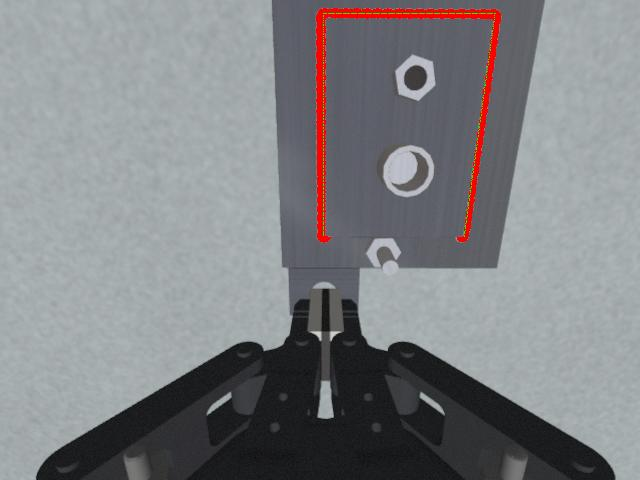

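Call:
send_rows([
  [-0.0016,-0.0031,0.06,0,0,0.001,1],
  [0,0,0.06,0,0,0,1],
  [0,0,0.06,0,0,0,1],
  [0,0,0.04,0,0,0,1],
  [0,0,0.02,0,0,0,1],
  [0,0,0,0,0,0,1],
  [0,0,0,0,0,0,1],
])

```text
t: 7.52
ee_pos: [0.4525, 0.0499, 0.2049]
ee_rot: [3.006, 0.913, 0.002]
ft_force: [0.5, 1.7, 0.0]
width: -0.0002
grip_force: 0.0
```

```bash
cat > wp.py <<'E'
from h import *
q=(.546,.0455,np.radians(33.8));c,s=np.cos(q[2]),np.sin(q[2])
st=bot.sense();w=st["ee_pos"][:2]-q[:2];m=R.from_rotvec(st["ee_rot"]).as_matrix()
print("foot mm",(1e3*np.array([c*w[0]+s*w[1],-s*w[0]+c*w[1]])).round(1),"F",st["ft_force"].round(1),"grasp off",(155*m[:2,2]).round(1))
for X in [(-.075,.055),(.075,.055),(.075,-.055),(-.075,-.055)]:
    print(X);rows([q[0]+c*X[0]-s*X[1],q[1]+s*X[0]+c*X[1],.197],q[2])
E
python3 wp.py
```

```text
foot mm [-75.3  55.6] F [0.5 1.7 0. ] grasp off [0.2 0. ]
(-0.075, 0.055)
t 7.525 pos [0.4525 0.0499 0.2049] toolx yaw 33.8 z [ 0.001  0.    -1.   ] q [-0.55  0.61  0.42  2.17 -0.55  0.46 -0.67]
shift units [0.0006 0.0016 0.0196] turn units -0.0001
(0.075, 0.055)
t 7.525 pos [0.4525 0.0499 0.2049] toolx yaw 33.8 z [ 0.001  0.    -1.   ] q [-0.55  0.61  0.42  2.17 -0.55  0.46 -0.67]
shift units [0.3756 0.0015 0.02  ] turn units -0.0001
(0.075, -0.055)
t 7.525 pos [0.4525 0.0499 0.2049] toolx yaw 33.8 z [ 0.001  0.    -1.   ] q [-0.55  0.61  0.42  2.17 -0.55  0.46 -0.67]
shift units [0.3757 0.2765 0.0201] turn units -0.0001
(-0.075, -0.055)
t 7.525 pos [0.4525 0.0499 0.2049] toolx yaw 33.8 z [ 0.001  0.    -1.   ] q [-0.55  0.61  0.42  2.17 -0.55  0.46 -0.67]
shift units [0.0007 0.2766 0.0197] turn units -0.0001
```

Call:
send_rows([
  [0.0006,0.0016,0.01,0,0,0,1],
  [0,0,0.0096,0,0,0,1],
  [0,0,0,0,0,0,1],
  [0,0,0,0,0,0,1],
])

```text
t: 8.02
ee_pos: [0.4527, 0.0495, 0.1964]
ee_rot: [3.006, 0.913, -0.0]
ft_force: [-0.3, 0.4, 0.5]
width: 0.0002
grip_force: 0.0
```

```bash
python3 wp.py | head -3; python3 - <<'E'
from h import *
im=bot.read_camera("wrist")["image"];sc=bot.read_camera("scene")["image"]
cv2.imwrite("pics/d1.png",np.hstack([cv2.resize(im[120:400,180:480],(400,373)),cv2.resize(sc[200:320,260:389],(400,373),interpolation=cv2.INTER_CUBIC)]))
E
```

```text
foot mm [-75.3  55.2] F [-0.3  0.4  0.5] grasp off [-0. -0.]
(-0.075, 0.055)
t 8.025 pos [0.4527 0.0495 0.1964] toolx yaw 33.8 z [-0. -0. -1.] q [-0.53  0.63  0.4   2.17 -0.57  0.44 -0.66]
```

View pics/d1.png

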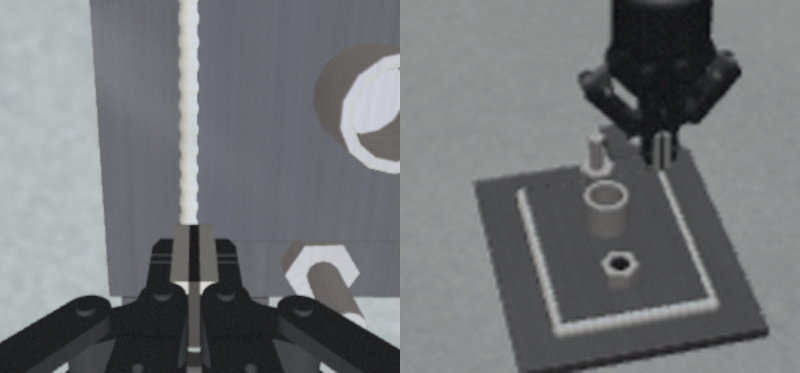

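Fingertips stand over the bead start, with the bolt and stub clear of the hand. Tracing side one (nudged 1 mm outward).

Call:
send_rows([
  [0.018,-0.002,0,0,0,0,1],
  [0.019,0,0,0,0,0,1],
  [0.019,0,0,0,0,0,1],
  [0.019,0,0,0,0,0,1],
  [0.019,0,0,0,0,0,1],
  [0.019,0,0,0,0,0,1],
  [0.019,0,0,0,0,0,1],
  [0.019,0,0,0,0,0,1],
  [0.019,0,0,0,0,0,1],
  [0.019,0,0,0,0,0,1],
])

```text
t: 9.38
ee_pos: [0.5155, 0.0925, 0.1965]
ee_rot: [-3.006, -0.913, 0.0]
ft_force: [0.2, -0.0, 0.2]
width: 0.0001
grip_force: 0.0
```

```bash
python3 wp.py | sed -n '1p;5,7p'
```

```text
foot mm [ 0.8 56. ] F [ 0.2 -0.   0.2] grasp off [-0.  0.]
(0.075, 0.055)
t 9.375 pos [0.5155 0.0925 0.1965] toolx yaw 33.8 z [-0.  0. -1.] q [-0.6   0.7   0.44  2.   -0.55  0.55 -0.76]
shift units [ 0.1854  0.0026 -0.0013] turn units -0.0
```

Call:
send_rows([
  [0.0187,0,0,0,0,0,1],
  [0.0187,0,0,0,0,0,1],
  [0.0187,0,0,0,0,0,1],
  [0.0187,0,0,0,0,0,1],
  [0.0187,0,0,0,0,0,1],
  [0.0187,0,0,0,0,0,1],
  [0.0187,0,0,0,0,0,1],
  [0.0187,0,0,0,0,0,1],
  [0.0187,0,0,0,0,0,1],
  [0.0187,0,0,0,0,0,1],
])

```text
t: 10.62
ee_pos: [0.5777, 0.1341, 0.1965]
ee_rot: [3.006, 0.913, -0.0]
ft_force: [-0.8, 0.4, -0.1]
width: -0.0003
grip_force: 0.0
```

```bash
python3 wp.py | sed -n '1p;8,10p'; python3 - <<'E'
from h import *
im=bot.read_camera("wrist")["image"];sc=bot.read_camera("scene")["image"]
cv2.imwrite("pics/d2.png",np.hstack([cv2.resize(im[120:400,180:480],(400,373)),cv2.resize(sc[200:320,260:389],(400,373),interpolation=cv2.INTER_CUBIC)]))
E
```

```text
foot mm [75.6 56. ] F [-0.8  0.4 -0.1] grasp off [-0. -0.]
(0.075, -0.055)
t 10.625 pos [0.5777 0.1341 0.1965] toolx yaw 33.8 z [-0. -0. -1.] q [-0.64  0.79  0.46  1.82 -0.54  0.66 -0.84]
shift units [-0.0015  0.2775 -0.0014] turn units -0.0001
```

View pics/d2.png

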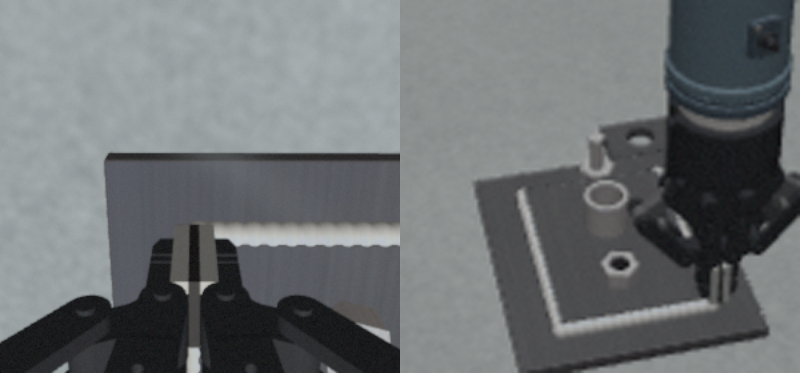

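Both views show the tips on the first corner. Now side two.

Call:
send_rows([
  [0,0.0185,0,0,0,0,1],
  [0,0.0185,0,0,0,0,1],
  [0,0.0185,0,0,0,0,1],
  [0,0.0185,0,0,0,0,1],
  [0,0.0185,0,0,0,0,1],
  [0,0.0185,0,0,0,0,1],
  [0,0.0185,0,0,0,0,1],
  [0,0.0185,0,0,0,0,1],
])

```text
t: 11.72
ee_pos: [0.6105, 0.0842, 0.1965]
ee_rot: [-3.006, -0.913, -0.0]
ft_force: [-0.6, 1.6, -0.3]
width: -0.0002
grip_force: 0.0
```

Call:
send_rows([
  [0,0.0185,0,0,0,0,1],
  [0,0.0185,0,0,0,0,1],
  [0,0.0185,0,0,0,0,1],
  [0,0.0185,0,0,0,0,1],
  [0,0.0185,0,0,0,0,1],
  [0,0.0185,0,0,0,0,1],
  [0,0.0185,0,0,0,0,1],
])

```text
t: 12.6
ee_pos: [0.6393, 0.0412, 0.1964]
ee_rot: [-3.006, -0.913, 0.0]
ft_force: [0.3, 0.0, 0.6]
width: 0.0001
grip_force: 0.0
```

```bash
python3 wp.py | sed -n '1p;8,13p'
```

```text
foot mm [ 75.1 -55.5] F [0.3 0.  0.6] grasp off [-0.  0.]
(0.075, -0.055)
t 12.6 pos [0.6393 0.0412 0.1964] toolx yaw 33.8 z [-0.  0. -1.] q [-0.45  0.84  0.46  1.69 -0.52  0.73 -0.71]
shift units [-0.0003 -0.0012 -0.0014] turn units -0.0
(-0.075, -0.055)
t 12.6 pos [0.6393 0.0412 0.1964] toolx yaw 33.8 z [-0.  0. -1.] q [-0.45  0.84  0.46  1.69 -0.52  0.73 -0.71]
shift units [-0.3753 -0.0012 -0.0014] turn units -0.0
```

Call:
send_rows([
  [-0.0188,0,0,0,0,0,1],
  [-0.0188,0,0,0,0,0,1],
  [-0.0188,0,0,0,0,0,1],
  [-0.0188,0,0,0,0,0,1],
  [-0.0188,0,0,0,0,0,1],
  [-0.0188,0,0,0,0,0,1],
  [-0.0188,0,0,0,0,0,1],
  [-0.0188,0,0,0,0,0,1],
  [-0.0188,0,0,0,0,0,1],
  [-0.0188,0,0,0,0,0,1],
])

```text
t: 13.85
ee_pos: [0.5761, -0.0005, 0.1965]
ee_rot: [3.006, 0.913, 0.0]
ft_force: [-0.4, -0.7, -0.0]
width: -0.0004
grip_force: 0.0
```

Call:
send_rows([
  [-0.0188,0,0,0,0,0,1],
  [-0.0188,0,0,0,0,0,1],
  [-0.0188,0,0,0,0,0,1],
  [-0.0188,0,0,0,0,0,1],
  [-0.0188,0,0,0,0,0,1],
  [-0.0188,0,0,0,0,0,1],
  [-0.0188,0,0,0,0,0,1],
  [-0.0188,0,0,0,0,0,1],
  [-0.0188,0,0,0,0,0,1],
  [-0.0188,0,0,0,0,0,1],
])

```text
t: 15.1
ee_pos: [0.5136, -0.0424, 0.1965]
ee_rot: [3.006, 0.913, 0.0]
ft_force: [0.2, -0.1, 0.3]
width: -0.0001
grip_force: 0.0
```

```bash
python3 wp.py | sed -n '1p;11,13p'; python3 - <<'E'
from h import *
im=bot.read_camera("wrist")["image"];sc=bot.read_camera("scene")["image"]
cv2.imwrite("pics/d3.png",np.hstack([cv2.resize(im[120:400,180:480],(400,373)),cv2.resize(sc[200:320,260:389],(400,373),interpolation=cv2.INTER_CUBIC)]))
E
```

```text
foot mm [-75.8 -55. ] F [ 0.2 -0.1  0.3] grasp off [ 0. -0.]
(-0.075, -0.055)
t 15.1 pos [ 0.5136 -0.0424  0.1965] toolx yaw 33.8 z [ 0. -0. -1.] q [-0.33  0.69  0.42  2.02 -0.53  0.53 -0.51]
shift units [ 0.002   0.     -0.0013] turn units -0.0
```

View pics/d3.png

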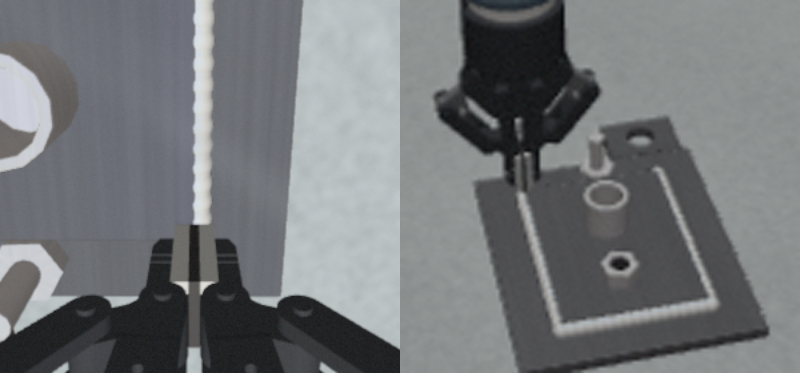

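The tips are over the finish end, about 2 mm inside the bead centreline. I'll centre on it, then raise.

Call:
send_rows([
  [0,0.004,0,0,0,0,1],
  [0,0,0,0,0,0,1],
  [0,0,-0.06,0,0,0,1],
  [0,0,-0.1,0,0,0,1],
  [0,0,-0.1,0,0,0,1],
  [0,0,-0.1,0,0,0,1],
  [0,0,-0.1,0,0,0,1],
  [0,0,-0.05,0,0,0,1],
  [0,0,0,0,0,0,1],
  [0,0,0,0,0,0,1],
])

```text
t: 16.45
ee_pos: [0.5146, -0.0431, 0.3996]
ee_rot: [-3.005, -0.914, 0.002]
ft_force: [1.1, 0.1, -0.7]
width: -0.0003
grip_force: 0.0
```

```bash
python3 fit.py | grep fit; python3 -c "
from bench import bot
s=bot.sense();print(s['ee_pos'],s['joint_vel']);print(bot.hand_in())"
```

```text
fit [0.5464 0.0448 0.5895] 33.77 2.1962519196428723
[ 0.51472892 -0.04342451  0.39973939] [-0.00134627 -0.00444827  0.00220337 -0.00599338  0.00028706  0.00053727
  0.00013961]
the job is handed in; nothing more can be done
None
```

I traced the weld from the ear end round all three sides to its finish, with the fingertips about 4 mm above the bead. Wrist force readings stayed under 2 N and the foot did not shift. I raised the hand to about 22 cm above the bench and handed the job in at about 17 s.

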